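# Unlock the record shop's deposit safe and hold the key turned

## Robot

A 7-joint arm with a two-finger parallel gripper is mounted at the origin on the work surface. World frame = base frame: x ahead of the robot, y to its left, z up, the work surface at z = 0. Lengths are in mm, angles in rad, forces in N, time in s.
With the tool pointing down it reaches from about 400 to 875 mm from the base axis. Payload 4.4 kg.
Tool frame: the origin (TCP) lies on the centre line of the jaws, within the pads' length; the fingertips stand 25 mm ahead of it and the grasp point (between the pads) lies 6 mm ahead of it (ctrl.finger_overhang is the distance from the TCP to the fingertips, in mm); z points along the fingers, y is the line along which they close (so a half turn about z gives the same grasp; the last joint's range is limited). The gripper opens to 85 mm and grips with 20 to 120 N. Pads are 22 mm wide; open, the fingers measure 114 mm over their backs; the gripper's body (76 mm by 85 mm) begins 54 mm behind the grasp point. The pads swing forward as they close: fully open they stand 13 mm farther back than shut.
Start: joints at [1.085, 0.628, 0.038, 1.517, -0.027, 0.996, -0.02], TCP at [264.953, -593.563, 256.313] pointing down, gripper open.
Joint ranges: [-3.06, 3.06], [-0.37, 2.12], [-1.25, 1.32], [0.18, 2.47], [-1.1, 4.24], [0.23, 1.98], [-2.94, 2.94]. Speed limits (rad/s): [2.57, 2.57, 3.14, 3.14, 3.14, 3.14, 3.14].

## Interface

Orientations are given as [roll, pitch, yaw] about the fixed x, y, z axes, in that order (R = Rz(yaw) Ry(pitch) Rx(roll)).
In Python, from cell import ctrl gives the robot as it stands. The module is installed in compiled form; this text tells all that it offers.
- The arm moves only by the tool play_rows, never from a script. Its argument "targets" is a list of rows, each a list of 5 numbers: the closure, from 0 (fully open) to 1 (shut), then the shift along the tool's x, y, z in cm, then the turn about the tool's z in degrees. In form: [[gripper, dx, dy, dz, spin], ...]. A call has 1 to 10 rows; each row is the pose to reach, as a shift and turn from the pose commanded when the call began, along the tool's axes at that moment; what a row does not reach only later rows make up. A row lasts 1/10 s, in which the tool goes at most 50 mm and 8.59 degrees, less where a joint would pass 70% of its speed; a pose out of reach is approached as far as the arm can. A call with a gripper value outside its range is refused whole. The fingers move at their own pace and stop on an object; the grip force is fixed at half the most. Time passes only in rows, so rows that repeat a pose let the fingers close. It gives the time, the measured TCP pose, the force, the opening and the grip force at its end, in the units of the state.
- ctrl.read_state(): the state, without advancing time (a new reading comes with each control period).
- ctrl.get_image(name): name is "side" or "top"; returns (picture, depth): 400x640x3 uint8, red, green, blue; 400x640 float32, mm along the optical axis (not along the pixel's ray), 0 where there is no reading.
- ctrl.calibration(name): a dict with "vfov" (degrees; the focal length in pixels is half the picture's height over the tangent of half this angle, whatever the lens; pixels are square), "cx", "cy" (the principal point, pixels), "k1" (the pictures are not rectified: a ray, as slopes to the right and down, at radius r is drawn at 1 + k1 r^2 times it, then the intrinsics apply), "extrinsics" (4x4, takes a point from camera to world coordinates). Camera axes: x right, y down, z forward; pixel columns grow to the right and rows downward; lengths in mm; the calibration is good to about 2 mm. A picture is of the moment at which its call begins. calibration takes no time and is no camera call.
- ctrl.finish_job(): hands the job in; it is judged then, once.
Trained networks look in the newest picture that a camera, given by its name, has taken for a name from the list of things; names that differ only in an ending like _2 or _b are one class to them, and where a whole thing is asked for, a point or a joint stands for the part that bears it (a point fixed in the world has none). Each returns a list of dicts, best first, with "confidence" (0 to 1); they miss things now and then, are a little off and sometimes report something else, mostly with a low value. They report only what shows in the picture. A call takes as long as a camera call. They do not tell look-alikes from the thing itself.
- ctrl.search_frame(camera, name): "bbox" ([left, top, right, bottom] in pixels, round what is visible of it).
- ctrl.trace(camera, name): "pixels" (400x640 bool, what is visible of it) and "bbox" ([left, top, right, bottom] in pixels, round what is visible of it).
The state is a dict: "clock": time; "qpos": joint angles; "qd": joint speeds; "tau": joint torques, N m; "eef_pos": TCP position; "tool_rot": TCP orientation; "force": force on the tool from outside, world axes, zero at the start; "torque": the same for the moment, N m; "width": finger opening in mm; "gripper_force": force on a finger pad.
Only numpy, scipy, OpenCV 4.12 (cv2) and the standard library are available. Lean on these libraries where they do the work, as an engineer would, in place of code of your own. Each camera call takes 0.05 s, during which the arm holds its last target. There are 200 camera calls.

## Task

I am emptying the shop's deposit safe: pull its green-gripped side lever forward and down right to its stop and let it come all the way back up, so that nothing stays in the drop slot. Then take the red-headed key from the wooden key block, push it fully home in the lock on the safe's lid (the pins are sticky: wiggle it a little if it catches), and only then turn it clockwise a quarter turn to its stop. Keep hold of the key turned against its return spring so that I can lift the lid - finish while still holding it like that - and leave the other keys and the things on the counter where they are.

Things in the scene. Friction and masses are not known exactly. Their poses are not given: they have to be found in the camera images.
- safe: Fixed grey-green steel deposit safe, 240 mm deep (its x), 300 wide (its y), 130 high; origin at the centre of its underside, front (-x) towards the robot. In its lid (250 x 310 mm, top at z = 130) a round brass lock, 65 mm straight in front of the centre; 95 mm behind the lock a steel-rimmed drop slot, 4 mm proud. The sweep lever is on its right side (-y).
- lever (a joint): Sweep lever, turning about a shaft along the safe's y. 0 rad at rest (arm 60 degrees up, pointing to the front), grows as the grip is pulled forward (safe's -x) and down, 1.0 rad at its lower stop (arm nearly level). Its return spring pulls about 2.3 N at the grip at rest, 5.5 N at the stop; let go, it swings back up by itself.
- lever_grip (a point): Middle of the lever's green grip: a round bar 18 mm in diameter, 72 mm long, parallel to the safe's y, outer end free, 58 mm out from the safe's side. It is at the end of the arm, 140 mm from the shaft; at rest 206 mm above the counter, at the lower stop 92 mm. Moves with the lever.
- lever_pivot (a point): Point on the axis of the lever's shaft, straight in line with the middle of the grip: 30 mm behind the safe's origin (+x), 208 mm to its right (-y), 85 mm above the counter. Axes as the safe's. The grip runs on a circle of radius 140 mm about it, in the safe's x-z plane.
- keyway (a point): Centre of the keyway's mouth in the brass plug's face, 134 mm above the counter. z up, x along the slot, which is 14 mm (x) by 5.8 mm (y), widens by 2.5 mm all round over its top 4 mm and runs 46 mm straight down. Two sticky sprung pins stick 2.5 mm into it from its two ends, 14 and 27 mm down; passing them takes a straight push of up to 15 N, less while rocking the key. Turns with the plug. The key fits either way round.
- lock (a joint): Turn of the lock's plug: 0 rad at rest (slot along the safe's x axis), grows clockwise seen from above, stop at 1.4 rad (about a quarter turn, 80 degrees). A return spring turns it back when let go: 0.03 N m at rest, 0.09 N m at the stop. The key has some play in the slot, so the fingers must turn about 0.1 to 0.2 rad further than the plug.
- red_key_head (a point): Centre of the red head of the safe's key, standing blade down in a slot of the key block. Head 28 mm wide (its x), 10 thick (y), 36 high (z up). Under it a round collar, 20 mm in diameter, 6 high; its underside, 24 mm below this point, rests on the block now and on the plug's face when fully home. Below that a flat blade 12 wide (x), 4.5 thick (y), 42 long, tapered over the last 5 mm. 25 to 50 g.
- key_block: Fixed wooden block, 165 mm (its x) by 50 mm (its y), 52 mm high; origin at the centre of its underside. Three slots in a row along its x at -52, 0 and +52 mm, in which the keys stand loosely, their x along the block's x.
- blue_key_head (a point): Centre of the head of a like key with a blue head, in the key block; stays there.
- yellow_key_head (a point): Centre of the head of a like key with a yellow head, in the key block; stays there.
- mug: Blue mug, 80 mm in diameter, 95 high; origin at the centre of its underside. Stays.
- record_brush: Wooden record brush, 100 x 34 x 26 mm; origin at the centre of its underside. Stays.
- tape_roll: Roll of brown tape lying flat, 100 mm in diameter, 48 high; origin at the centre of its underside. Stays.
- singles: Stack of small record sleeves, 180 x 180 x 36 mm; origin at the centre of its underside. Stays.
- price_stamp: Hand stamp standing upright, 44 x 26 mm, 76 high; origin at the centre of its underside. Stays.
Mind the look-alikes: they are no part of the job. Leave any turquoise look-alike of the part that bears red_key_head alone.

How it is judged:
By the outcome, as a careful person would: the job done as asked, in the order asked, and still so for the second after the job is handed in, while the arm keeps its last pose, push and grip.
It also fails if it takes over 72 s, if anything falls off the work surface, if the arm or the gripper's body presses on something with over 40 N, if the wrist force passes 120 N, or if a joint passes its speed limit or range.

## Working session

There is one attempt and no reset: what is moved stays moved. The work goes in short steps, Python scripts to look and compute and a tool call to move; the robot and the scene stay as the last step left them, time stands still between calls to the robot, and variables do not carry over. Pictures are saved under pics/ and viewed, at most 11 in all, crops included, and the job is handed in when it is done.

Besides the shell and the picture viewer there is one more tool, called after "Emit:" as name([rows], argument=value, ...), one row to a line, values as JSON. play_rows: Moves the arm, as the interface text tells. Its arguments: {"type":"object","properties":{"targets":{"type":"array"}},"required":["targets"]}

```bash
mkdir -p pics; cat > h.py <<'E'
import numpy as np,cv2
from cell import ctrl
def px2w(cam,u,v,d):
    c=ctrl.calibration(cam);f=200/np.tan(np.radians(c['vfov']/2))
    u=np.asarray(u,float);v=np.asarray(v,float);d=np.asarray(d,float)
    xd=(u-c['cx'])/f;yd=(v-c['cy'])/f;x,y=xd.copy(),yd.copy()
    for _ in range(20):
        s=1+c['k1']*(x*x+y*y);x=xd/s;y=yd/s
    P=np.stack([x*d,y*d,d,np.ones_like(d)],-1)
    return (P@np.array(c['extrinsics']).T)[...,:3]
def w2px(cam,p):
    c=ctrl.calibration(cam);f=200/np.tan(np.radians(c['vfov']/2))
    q=np.linalg.inv(np.array(c['extrinsics']))@np.r_[p,1];x,y=q[:2]/q[2];s=1+c['k1']*(x*x+y*y)
    return np.round([c['cx']+f*x*s,c['cy']+f*y*s],1),q[2]
def save(n,img,crop=None,k=1):
    if crop: l,t,r,b=crop;img=img[t:b,l:r]
    cv2.imwrite('pics/'+n,cv2.resize(img[:,:,::-1],None,fx=k,fy=k,interpolation=cv2.INTER_CUBIC))
E
python3 - <<'E'
from h import *
for c in('top','side'):
    im,d=ctrl.get_image(c);save(c+'0.png',im);np.savez(c+'0.npz',im=im,d=d)
    k=ctrl.calibration(c);print(c,k['vfov'],k['k1'],np.round(k['extrinsics'],2).tolist())
    for n in('safe','lever_grip','keyway','red_key_head','blue_key_head','yellow_key_head','key_block'):
        print(n,[(np.round(r['bbox']).tolist(),round(r['confidence'],2)) for r in ctrl.search_frame(c,n)])
s=ctrl.read_state();print(s['clock'],s['eef_pos'],s['tool_rot'],s['width'])
E
```

```text
top 50.23290678064947 -0.017193939380307856 [[0.02, -1.0, 0.07, 397.49], [-1.0, -0.03, -0.01, 4.38], [0.01, -0.07, -1.0, 1623.02], [0.0, 0.0, 0.0, 1.0]]
safe [([287.0, 145.0, 409.0, 224.0], 0.87), ([256.0, 225.0, 279.0, 250.0], 0.48)]
lever_grip [([227.0, 203.0, 233.0, 212.0], 0.73), ([374.0, 182.0, 405.0, 205.0], 0.44)]
keyway [([328.0, 201.0, 334.0, 207.0], 0.48), ([426.0, 205.0, 460.0, 233.0], 0.36)]
red_key_head [([208.0, 178.0, 215.0, 186.0], 0.56), ([371.0, 224.0, 425.0, 273.0], 0.48), ([229.0, 188.0, 231.0, 198.0], 0.46)]
blue_key_head [([228.0, 175.0, 235.0, 182.0], 0.44), ([377.0, 180.0, 404.0, 204.0], 0.38)]
yellow_key_head [([227.0, 175.0, 234.0, 181.0], 0.75), ([225.0, 202.0, 234.0, 213.0], 0.4)]
key_block [([223.0, 172.0, 243.0, 216.0], 0.55)]
side 51.435713941249304 0.03614233121254265 [[-0.79, -0.39, 0.48, -112.9], [-0.62, 0.48, -0.62, 799.85], [0.0, -0.78, -0.62, 956.32], [0.0, 0.0, 0.0, 1.0]]
safe [([255.0, 143.0, 373.0, 255.0], 0.92)]
lever_grip [([342.0, 141.0, 373.0, 164.0], 0.55)]
keyway [([389.0, 154.0, 413.0, 183.0], 0.56)]
red_key_head [([244.0, 237.0, 254.0, 262.0], 0.53)]
blue_key_head [([248.0, 271.0, 258.0, 286.0], 0.29)]
yellow_key_head [([245.0, 270.0, 263.0, 286.0], 0.65)]
key_block [([216.0, 263.0, 270.0, 306.0], 0.73)]
0.8 [ 264.9655521  -593.54180531  256.33702025] [ 3.14159021e+00 -2.65287777e-05  4.19798591e-01] 85.47614285756363
```

View pics/top0.png

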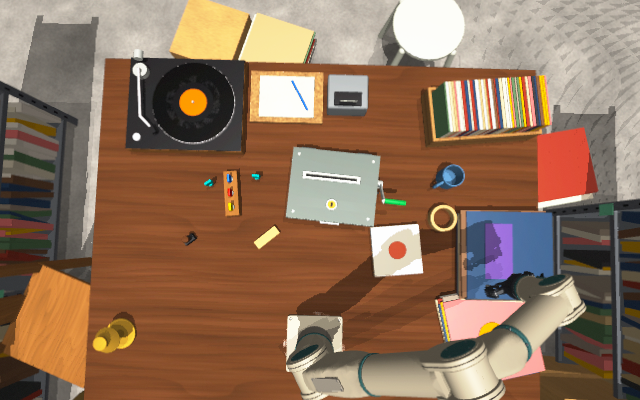

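View pics/side0.png

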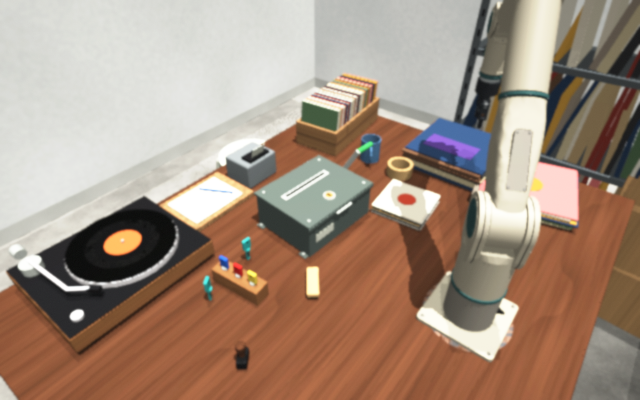

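Top view: the block with keys is at (231,193), with blue (230,178), red (231,191) and yellow (231,205). Turquoise look-alikes stand at (209,182) and (257,175). The safe is at (333,186), lock (331,204), green grip (395,202). Red sits in the middle slot of the wooden block, which fits the description. I'll measure and confirm in a crop.

```bash
python3 - <<'E'
from h import *
out=[]
for c in('top','side'):
    z=np.load(c+'0.npz');im,d=z['im'],z['d']
    vv,uu=np.mgrid[:400,:640];W=px2w(c,uu,vv,d);W[d==0]=np.nan
    hsv=cv2.cvtColor(im,cv2.COLOR_RGB2HSV);H,S,V=[hsv[...,i].astype(int) for i in range(3)]
    def blob(n,m):
        nn,lab,st,ce=cv2.connectedComponentsWithStats(m.astype(np.uint8))
        for i in range(1,nn):
            if st[i,4]>=6:
                p=W[lab==i]
                print(c,n,'px',np.round(ce[i]),st[i,4],'med',np.round(np.nanmedian(p,0)),'min',np.round(np.nanpercentile(p,5,0)),'max',np.round(np.nanpercentile(p,95,0)))
    R=(W[...,0]>400)&(W[...,0]<750)&(W[...,1]>-300)&(W[...,1]<420)
    K=R&(W[...,1]>180)
    blob('red',K&((H<6)|(H>174))&(S>190)&(W[...,2]>55))
    blob('blue',K&(H>105)&(H<130)&(S>150)); blob('yel',K&(H>22)&(H<32)&(S>170)&(W[...,2]>40))
    blob('green',R&(H>50)&(H<75)&(S>150)); blob('turq',K&(H>82)&(H<96)&(S>150))
    lid=R&(abs(W[...,2]-130)<8)&(W[...,1]<150)&(W[...,1]>-170)
    lid=cv2.morphologyEx(lid.astype(np.uint8),cv2.MORPH_OPEN,np.ones((5,5)))>0
    r=cv2.minAreaRect(W[lid][:,:2].astype(np.float32));print(c,'lid',r,np.nanmedian(W[lid][:,2]))
    blob('brass',lid&(H>18)&(H<35)&(S>90))
    bl=K&(abs(W[...,2]-52)<7)&(H<20); bl=cv2.morphologyEx(bl.astype(np.uint8),cv2.MORPH_OPEN,np.ones((2,2)))>0
    if bl.sum()>20:
        nn,lab,st,ce=cv2.connectedComponentsWithStats(bl.astype(np.uint8));i=1+np.argmax(st[1:,4])
        print(c,'block',cv2.minAreaRect(W[lab==i][:,:2].astype(np.float32)),np.nanmedian(W[lab==i],0))
    cr=im[160:230,195:270] if c=='top' else im[225:315,190:290]
    out.append(cv2.resize(cr,(400,400),interpolation=cv2.INTER_CUBIC))
cv2.imwrite('pics/keys.png',np.hstack(out)[:,:,::-1])
E
```

```text
top red px [230. 192.] 24 med [548. 317.  91.] min [536. 315.  69.] max [558. 323.  96.]
top blue px [229. 178.] 14 med [597. 321.  86.] min [587. 320.  73.] max [607. 323.  94.]
top yel px [230. 206.] 34 med [495. 313.  92.] min [484. 309.  61.] max [507. 323. 100.]
top green px [395. 202.] 100 med [ 517. -258.  214.] min [ 510. -289.  207.] max [ 525. -227.  219.]
top turq px [256. 176.] 34 med [609. 228.  82.] min [606. 217.  35.] max [616. 240.  89.]
top turq px [209. 183.] 43 med [582. 400.  75.] min [575. 390.  44.] max [590. 410.  88.]
top lid ((576.0947265625, -37.72764587402344), (279.0533142089844, 254.51686096191406), 86.2211685180664) 130.27822122108228
top brass px [330. 204.] 21 med [509. -41. 134.] min [499. -52. 130.] max [520. -37. 137.]
top brass px [333. 202.] 8 med [517. -55. 133.] min [513. -59. 129.] max [520. -51. 137.]
top block ((546.1596069335938, 318.32635498046875), (162.89756774902344, 50.068077087402344), 4.14340877532959) [542.8517329  314.01875204  51.77278873]
side red px [238. 269.] 47 med [542. 325.  84.] min [534. 319.  70.] max [555. 327.  94.]
side blue px [223. 261.] 49 med [596. 329.  86.] min [587. 326.  69.] max [607. 331.  95.]
side yel px [252. 278.] 35 med [493. 320.  79.] min [484. 317.  69.] max [505. 321.  87.]
side green px [366. 148.] 25 med [ 513. -256.  209.] min [ 510. -284.  204.] max [ 514. -235.  213.]
side turq px [246. 245.] 60 med [608. 232.  68.] min [606. 223.  46.] max [611. 241.  85.]
side turq px [207. 285.] 56 med [576. 407.  71.] min [572. 399.  48.] max [584. 414.  84.]
side lid ((576.3160400390625, -36.77241516113281), (282.81005859375, 257.259521484375), 85.42982482910156) 130.87102043747876
side brass px [329. 194.] 13 med [512. -50. 135.] min [505. -54. 133.] max [519. -42. 137.]
side block ((547.8716430664062, 305.5570068359375), (161.86752319335938, 77.16034698486328), 6.9848151206970215) [529.29131341 330.88406883  52.38639574]
```

View pics/keys.png

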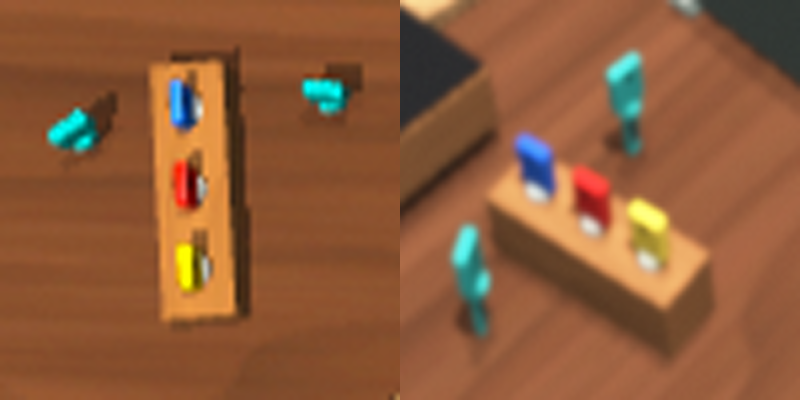

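The crop confirms the red key stands in the block's middle slot between blue and yellow; the turquoise ones are loose stands outside. Next I'll refine the safe pose.

```bash
python3 - <<'E'
from h import *
for c in('top','side'):
    z=np.load(c+'0.npz');im,d=z['im'],z['d']
    vv,uu=np.mgrid[:400,:640];W=px2w(c,uu,vv,d);W[d==0]=np.nan
    hsv=cv2.cvtColor(im,cv2.COLOR_RGB2HSV);H,S,V=[hsv[...,i].astype(int) for i in range(3)]
    lid=(abs(W[...,2]-131)<7)&(abs(W[...,0]-576)<180)&(abs(W[...,1]+45)<200)
    nn,lab,st,ce=cv2.connectedComponentsWithStats(cv2.morphologyEx(lid.astype(np.uint8),cv2.MORPH_OPEN,np.ones((3,3))))
    i=1+np.argmax(st[1:,4]);P=W[lab==i]
    (ce,sz,a)=cv2.minAreaRect(P[:,:2].astype(np.float32));print(c,ce,sz,a,P[:,2].mean(),P[:,:2].mean(0))
    a=np.radians(a-90 if sz[0]>sz[1] else a);R=np.array([[np.cos(a),-np.sin(a)],[np.sin(a),np.cos(a)]])
    ce=np.array(ce)
    for n,p in dict(lock=(-65,0,134),slot=(30,0,134),grip=(-40,-208,206)).items():
        w=np.r_[ce+R@p[:2],p[2]];print(n,w.round(1),w2px(c,w)[0])
    m=(lab>0)&(H>18)&(H<35)&(S>70)&(np.hypot(W[...,0]-511,W[...,1]+45)<30);v,u=np.nonzero(m);print('brass px',u.mean(),v.mean(),(u.min()+u.max())/2,(v.min()+v.max())/2,len(u))
    m=(V>215)&(S<40)&(lab>0)&(abs(W[...,0]-605)<40);print('slot rim',cv2.minAreaRect(W[m][:,:2].astype(np.float32)))
    m=(H>50)&(H<75)&(S>130)&(abs(W[...,1]+255)<60)&(W[...,2]>150);v,u=np.nonzero(m);print('grip px',u.min(),u.max(),v.min(),v.max(),cv2.minAreaRect(W[m][:,:2].astype(np.float32)))
E
```

```text
top (576.6417236328125, -53.88551330566406) (310.527587890625, 256.4636535644531) 85.15425109863281 130.44627521058152 [574.20429944 -54.06633816]
lock [511.9 -48.4 134. ] [331.1 203.4]
slot [606.5 -56.4 134. ] [334.  176.6]
grip [ 519.2 -257.8  206. ] [394.6 201.1]
brass px 331.0952380952381 203.97619047619048 331.5 204.0 42
slot rim ((604.387939453125, -47.17951965332031), (202.2703094482422, 27.54619789123535), 85.36539459228516)
grip px 385 405 199 205 ((517.6831665039062, -257.2397155761719), (67.47469329833984, 15.967902183532715), 84.91455078125)
side (575.5455322265625, -53.327850341796875) (317.59796142578125, 257.9320373535156) 85.362548828125 130.97515711117617 [567.65845794 -39.97701859]
lock [510.8 -48.1 134. ] [328.8 194.6]
slot [605.4 -55.8 134. ] [307.6 182.6]
grip [ 518.9 -257.4  206. ] [364.2 147.7]
brass px 328.44444444444446 194.38888888888889 328.5 194.5 18
slot rim ((609.0447998046875, -48.238800048828125), (211.34864807128906, 38.27048110961914), 86.30554962158203)
grip px 360 372 142 151 ((516.2982177734375, -257.8807678222656), (67.0744857788086, 14.090522766113281), 86.68094635009766)
```

Emit:
play_rows([
  [0, 3.7, -2.0, -0.2, -6],
  [0, 7.4, -4.1, -0.4, -12],
  [0, 11, -6.1, -0.6, -18],
  [0, 14.7, -8.1, -0.8, -24],
  [0, 18.4, -10.2, -1, -30],
  [0, 22.1, -12.2, -1.2, -37],
  [0, 25.8, -14.3, -1.4, -43],
  [0, 29.4, -16.3, -1.4, -49],
  [0, 33.1, -18.3, -1.4, -55],
  [0, 36.8, -20.4, -1.4, -61.2],
])

```text
clock: 1.8
eef_pos: [518.8, -256.1, 270.6]
tool_rot: [3.141, 0.001, 1.492]
force: [-0.2, -0.1, 0.8]
width: 85.1
gripper_force: 0.0
```

```bash
python3 - <<'E'
from h import *
im,d=ctrl.get_image('side');save('s1.png',im,(260,60,460,200),4)
s=ctrl.read_state();print(s)
E
```

```text
{'clock': 1.85, 'qpos': array([ 0.58129329,  0.52017102, -0.28334111,  1.69909971,  0.16321497,
        0.94244467,  0.17331823]), 'qd': array([ 0.02241782, -0.01461837, -0.00689737,  0.01900805, -0.0479407 ,
       -0.01303597, -0.031785  ]), 'tau': array([ 1.56190968e+01, -4.87215042e+01,  9.67202514e+00, -1.68589658e+01,
        2.41812609e+00,  1.04390211e+00,  1.56018266e-02]), 'eef_pos': array([ 524.26224083, -247.24490162,  270.92567022]), 'tool_rot': array([ 3.1361215 , -0.00633807,  1.50633262]), 'force': array([3.88912932, 6.26608334, 0.30809536]), 'torque': array([ 0.40399982, -0.28985214,  0.03038541]), 'gripper_force': 0.0, 'width': 85.17699325237054}
```

View pics/s1.png

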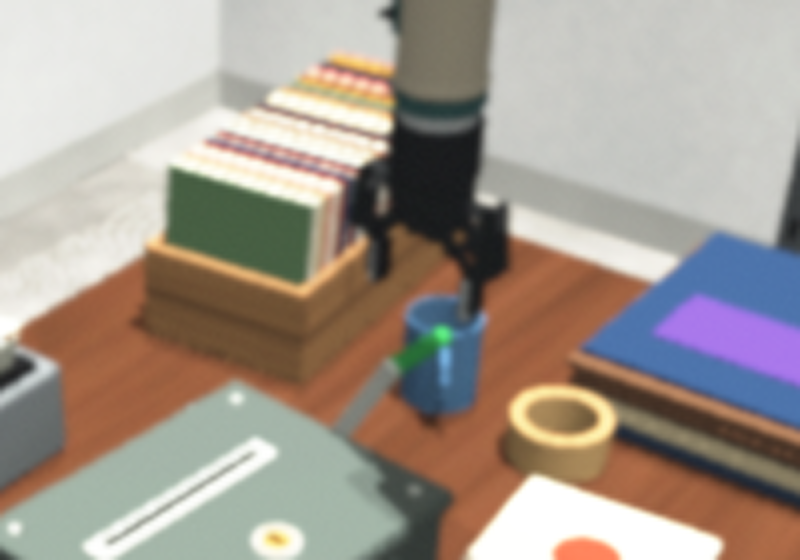

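Emit:
play_rows([
  [0, 0, 0, 0.5, 0],
  [0, 0, 0, 1.5, 0],
  [0, -0.3, 0, 3, 0],
  [0, -0.3, 0, 4.5, 0],
  [0, -0.3, 0, 5.5, 0],
  [0, -0.3, 0, 5.8, 0],
  [0.5, -0.3, 0, 5.8, 0],
  [1, -0.3, 0, 5.8, 0],
  [1, -0.3, 0, 5.8, 0],
  [1, -0.3, 0, 5.8, 0],
])

```text
clock: 2.85
eef_pos: [517.9, -260.4, 212.9]
tool_rot: [3.14, 0.0, 1.488]
force: [0.6, -0.2, 0.3]
width: 28.4
gripper_force: 0.0
```

Emit:
play_rows([
  [1, 0, 0, 0, 0],
  [1, 0, 0, 0, 0],
])

```text
clock: 3.05
eef_pos: [518.0, -260.4, 212.9]
tool_rot: [3.141, 0.0, 1.488]
force: [-0.8, 0.4, 2.7]
width: 16.3
gripper_force: 58.4
```

Emit:
play_rows([
  [1, 0, -1.03, 0.66, 0],
  [1, 0, -2.0, 1.4, 0],
  [1, 0, -2.9, 2.22, 0],
  [1, 0, -3.72, 3.12, 0],
  [1, 0, -4.47, 4.09, 0],
  [1, 0, -5.12, 5.12, 0],
  [1, 0, -5.69, 6.21, 0],
  [1, 0, -6.16, 7.34, 0],
  [1, 0, -6.52, 8.5, 0],
  [1, 0, -6.52, 8.5, 0],
])

```text
clock: 4.05
eef_pos: [454.6, -255.2, 127.5]
tool_rot: [3.137, 0.001, 1.488]
force: [4.3, -0.5, 2.5]
width: 16.1
gripper_force: 66.8
```

Emit:
play_rows([
  [1, 0, -0.16, 0.7, 0],
  [1, 0, -0.27, 1.2, 0],
  [1, 0, -0.38, 2.0, 0],
  [1, 0, -0.44, 2.6, 0],
  [1, 0, -0.46, 2.97, 0],
  [1, 0, -0.46, 3.3, 0],
  [1, 0, -0.46, 3.6, 0],
  [1, 0, -0.46, 3.6, 0],
])

```text
clock: 4.85
eef_pos: [448.8, -254.7, 92.2]
tool_rot: [3.14, 0.001, 1.488]
force: [-1.2, 1.5, 7.7]
width: 15.9
gripper_force: 70.2
```

Emit:
play_rows([
  [1, 0, 0, 0.3, 0],
  [1, 0, 0, 0.6, 0],
  [1, 0, 0, 0.6, 0],
])

```text
clock: 5.15
eef_pos: [448.6, -254.8, 88.5]
tool_rot: [3.14, 0.002, 1.488]
force: [-4.3, 2.4, 31.6]
width: 16.1
gripper_force: 73.6
```

```bash
python3 - <<'E'
from h import *
im,d=ctrl.get_image('side');save('s2.png',im,(280,80,440,200),5)
s=ctrl.read_state();print(s['force'],s['torque'],s['eef_pos'])
vv,uu=np.mgrid[:400,:640]
for c in('top','side'):
    im,d=ctrl.get_image(c);W=px2w(c,uu,vv,d);hsv=cv2.cvtColor(im,cv2.COLOR_RGB2HSV);H,S=hsv[...,0],hsv[...,1]
    m=(H>50)&(H<75)&(S>120)&(abs(W[...,1]+255)<60)&(W[...,0]>380)&(W[...,0]<600);print(c,m.sum(),np.round(np.percentile(W[m],[5,50,95],0)) if m.sum() else '')
E
```

```text
[-3.79992807  3.2331586  31.46863087] [0.59309346 1.10904541 0.05263881] [ 448.60037767 -254.79795416   88.55158718]
top 24 [[ 442. -234.   89.]
 [ 449. -228.   97.]
 [ 456. -219.  102.]]
side 24 [[ 444. -253.   92.]
 [ 448. -238.   97.]
 [ 457. -223.  101.]]
```

View pics/s2.png

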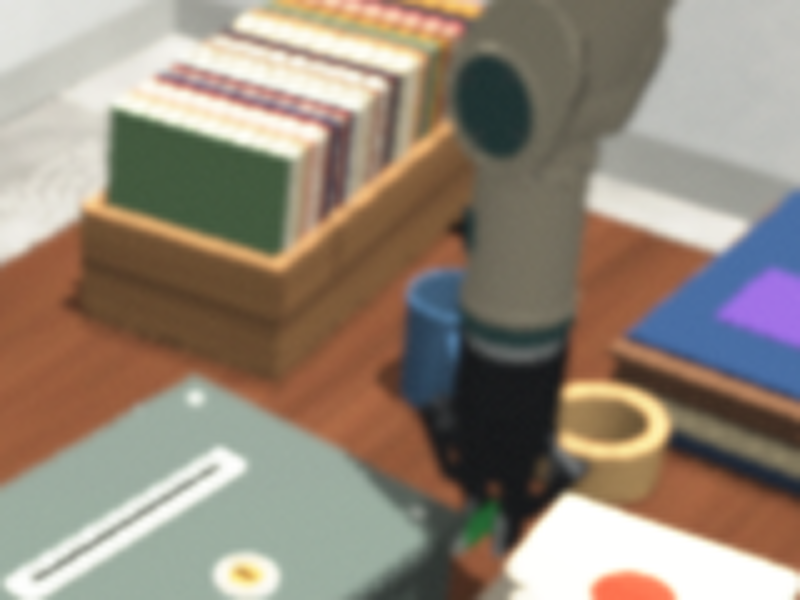

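Emit:
play_rows([
  [1, 0, 0, -0.4, 0],
  [1, 0, 0.19, -2.1, 0],
  [1, 0, 0.46, -3.3, 0],
  [1, 0, 0.82, -4.5, 0],
  [1, 0, 1.29, -5.6, 0],
  [1, 0, 1.86, -6.7, 0],
  [1, 0, 2.51, -7.7, 0],
  [1, 0, 3.26, -8.7, 0],
  [1, 0, 4.08, -9.6, 0],
  [1, 0, 4.98, -10.4, 0],
])

```text
clock: 6.3
eef_pos: [489.2, -258.1, 188.7]
tool_rot: [-3.123, -0.001, 1.486]
force: [-16.2, 1.2, 13.6]
width: 15.7
gripper_force: 62.4
```

Emit:
play_rows([
  [1, 0, 0.97, -0.74, 0],
  [1, 0, 1.7, -1.2, 0],
  [1, 0, 1.95, -1.4, 0],
  [1, 0, 1.95, -1.4, 0],
  [0.5, 0, 1.95, -1.4, 0],
  [0, 0, 1.95, -1.4, 0],
  [0, 0, 1.95, -1.4, 0],
  [0, 0, 1.95, -1.4, 0],
])

```text
clock: 7.1
eef_pos: [517.2, -260.1, 203.1]
tool_rot: [-3.141, -0.0, 1.488]
force: [0.6, 0.6, -0.5]
width: 73.6
gripper_force: 0.0
```

Emit:
play_rows([
  [0, 0, 0, -2, 0],
  [0, 0, 0, -5, 0],
  [0, 2, 0, -7, -8],
  [0, 6, -0.2, -7, -16],
  [0, 10.5, -0.4, -7, -24],
  [0, 15, -0.5, -7, -32],
  [0, 19.5, -0.7, -7, -40],
  [0, 24, -0.8, -7, -48],
  [0, 28.5, -0.9, -7, -54],
  [0, 33, -1.1, -7, -60],
])

```text
clock: 8.1
eef_pos: [533.5, 71.2, 273.2]
tool_rot: [3.142, 0.0, 2.539]
force: [1.0, 0.0, 0.5]
width: 85.2
gripper_force: 0.0
```

```bash
cat >> h.py <<'E'
def rel(x,y,z,yaw,p0=None,y0=None):
    "shift in cm in tool axes and spin from (commanded or measured) pose"
    s=ctrl.read_state();p=s['eef_pos'] if p0 is None else np.array(p0);a=s['tool_rot'][2] if y0 is None else np.radians(y0)
    d=(np.array([x,y,z])-p)/10;sp=(np.degrees(a)-yaw+180)%360-180
    print('rel',np.round([d[0]*np.cos(a)+d[1]*np.sin(a),d[0]*np.sin(a)-d[1]*np.cos(a),-d[2],sp],2),'at',s['clock'],p.round(1),np.degrees(a).round(1),s['qpos'].round(2),s['force'].round(1))
E
python3 - <<'E'
from h import *
vv,uu=np.mgrid[:400,:640]
for c in('top','side'):
    im,d=ctrl.get_image(c);W=px2w(c,uu,vv,d);hsv=cv2.cvtColor(im,cv2.COLOR_RGB2HSV);H,S=hsv[...,0],hsv[...,1]
    m=(H>50)&(H<75)&(S>120)&(abs(W[...,1]+255)<60)&(W[...,0]>380)&(W[...,0]<600);print(c,m.sum(),np.round(np.percentile(W[m],[5,50,95],0)) if m.sum() else '')
# commanded now
y0=85.25;a=np.radians(y0);p=np.array([517.4,-260.3,203])+10*(33*np.array([np.cos(a),np.sin(a),0])-1.1*np.array([np.sin(a),-np.cos(a),0]))+[0,0,70]
rel(546.5,320,200,184.1,p,145.25); rel(546.5,320,200,184.1)
E
```

```text
top 105 [[ 510. -290.  208.]
 [ 516. -259.  214.]
 [ 526. -227.  219.]]
side 64 [[ 510. -287.  205.]
 [ 514. -258.  213.]
 [ 522. -230.  218.]]
rel [ 13.23  21.31   7.3  -38.85] at 8.2 [533.8  69.5 273. ] 145.2 [ 0.21  0.5  -0.59  1.8   0.33  0.94  0.45] [ 0.1  0.1 -0.1]
rel [ 12.43  20.81   7.39 -38.12] at 8.2 [533.1  78.  273.9] 146.0 [ 0.21  0.5  -0.59  1.8   0.33  0.94  0.45] [ 0.1  0.1 -0.1]
```

Lever is fully back at rest. On to the red key.

Emit:
play_rows([
  [0, 1.8, 2.9, 0, -5],
  [0, 3.6, 5.8, 0, -10],
  [0, 5.4, 8.7, 0, -16],
  [0, 7.2, 11.6, 0, -22],
  [0, 9, 14.5, 0, -28],
  [0, 10.8, 17.4, 1.5, -34],
  [0, 12.2, 19.6, 3, -38.8],
  [0, 13, 20.9, 5, -38.8],
  [0, 13.2, 21.3, 7.3, -38.8],
  [0, 13.2, 21.3, 7.3, -38.8],
])

```text
clock: 9.2
eef_pos: [544.8, 318.9, 196.9]
tool_rot: [-3.139, -0.006, -3.07]
force: [0.1, -0.6, 0.1]
width: 85.3
gripper_force: 0.0
```

```bash
python3 - <<'E'
from h import *
rel(546.5,320,87,184.1)
im,d=ctrl.get_image('side');t,_=ctrl.get_image('top')
a=cv2.resize(im[190:310,180:300],(400,400),interpolation=cv2.INTER_CUBIC)
b=cv2.resize(t[145:225,190:270],(400,400),interpolation=cv2.INTER_CUBIC)
cv2.imwrite('pics/k2.png',np.hstack([a,b])[:,:,::-1])
E
```

```text
rel [-1.700e-01  9.000e-02  1.099e+01  1.000e-02] at 9.2 [544.8 318.9 196.9] -175.9 [-0.18  0.76 -0.69  1.61  0.55  0.98  0.59] [ 0.1 -0.6  0.1]
```

View pics/k2.png

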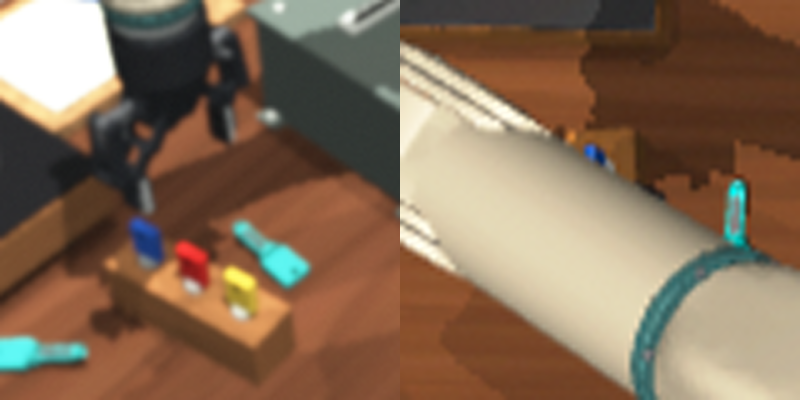

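Emit:
play_rows([
  [0, 0, 0, 1.5, 0],
  [0, 0, 0, 3.5, 0],
  [0, 0, 0, 6, 0],
  [0, 0, 0, 8.5, 0],
  [0, 0, 0, 10.3, 0],
  [0, 0, 0, 11.3, 0],
  [0, 0, 0, 11.3, 0],
  [0.4, 0, 0, 11.3, 0],
  [0.6, 0, 0, 11.3, 0],
  [0.7, 0, 0, 11.3, 0],
])

```text
clock: 10.3
eef_pos: [547.0, 320.1, 88.4]
tool_rot: [3.141, 0.002, -3.071]
force: [-0.2, 0.4, -0.2]
width: 44.0
gripper_force: 0.0
```

```bash
python3 - <<'E'
from h import *
rel(546.5,320,87,184.1);print(ctrl.read_state()['width'])
im,d=ctrl.get_image('side')
save('k3.png',im,(190,210,290,310),5)
E
```

```text
rel [ 0.05 -0.01  0.14 -0.06] at 10.3 [547.  320.1  88.4] -176.0 [-0.23  0.89 -0.6   1.68  0.66  0.78  0.5 ] [-0.2  0.4 -0.2]
44.03832167642503
```

View pics/k3.png

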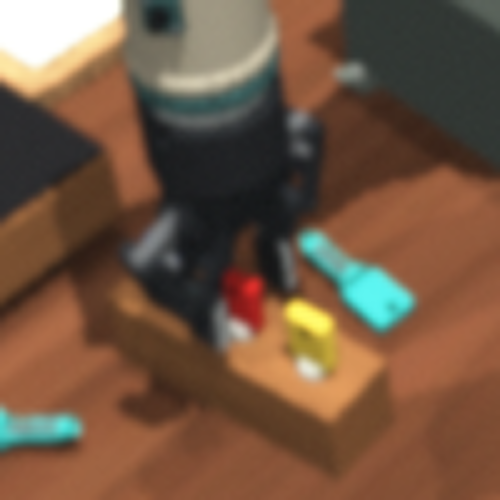

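The fingers straddle the red head, blue and yellow clear. Closing.

Emit:
play_rows([
  [0.8, 0, 0, 0, 0],
  [0.85, 0, 0, 0, 0],
  [0.9, 0, 0, 0, 0],
  [1, 0, 0, 0, 0],
  [1, 0, 0, 0, 0],
  [1, 0, 0, 0, 0],
  [1, 0, 0, 0, 0],
])

```text
clock: 11.05
eef_pos: [546.5, 320.2, 87.6]
tool_rot: [3.141, 0.001, -3.071]
force: [-1.0, 1.2, 3.9]
width: 9.4
gripper_force: 58.7
```

Emit:
play_rows([
  [1, 0, 0, -0.5, 0],
  [1, 0, 0, -1.5, 0],
  [1, 0, 0, -3, 0],
  [1, 0, 0, -4.5, 0],
  [1, 0, 0, -6, 0],
  [1, 0, 0, -8.5, 0],
  [1, 0, 0, -11, 0],
  [1, 0, 0, -13, 0],
  [1, 0, 0, -13.5, 0],
  [1, 0, 0, -13.5, 0],
])

```text
clock: 12.05
eef_pos: [546.9, 319.4, 223.6]
tool_rot: [-3.142, 0.002, -3.072]
force: [0.3, 0.0, -0.1]
width: 9.5
gripper_force: 58.9
```

```bash
python3 - <<'E'
from h import *
s=ctrl.read_state();print(s['width'],s['gripper_force'])
rel(511,-48.2,223,175.2)
vv,uu=np.mgrid[:400,:640]
for c in('side','top'):
    im,d=ctrl.get_image(c);W=px2w(c,uu,vv,d);hsv=cv2.cvtColor(im,cv2.COLOR_RGB2HSV);H,S=hsv[...,0],hsv[...,1]
    m=((H<6)|(H>174))&(S>190)&(abs(W[...,1]-320)<40)&(abs(W[...,0]-546)<50)&(d>0);print(c,m.sum(),np.round(np.percentile(W[m],[5,50,95],0)) if m.sum() else '')
    if c=='side': save('k4.png',im,(190,170,290,310),4)
E
```

```text
9.470411031855658 58.898130655288696
rel [  6.15 -36.42   0.06   8.81] at 12.05 [546.9 319.4 223.6] -176.0 [-0.17  0.73 -0.7   1.59  0.53  1.02  0.61] [ 0.3  0.  -0.1]
side 4 [[536. 317. 209.]
 [537. 318. 225.]
 [537. 318. 229.]]
top 0
```

View pics/k4.png

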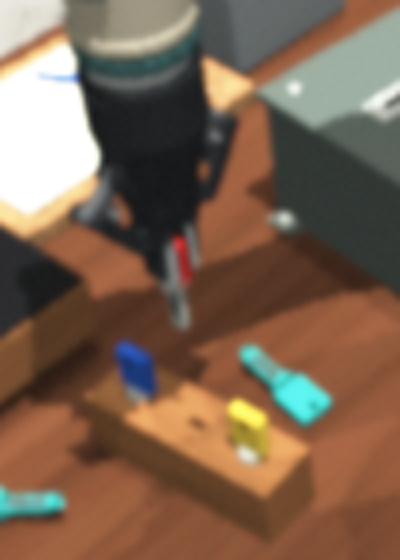

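Emit:
play_rows([
  [1, 0.3, -1.5, -0.8, 1],
  [1, 0.8, -5, -1.2, 2],
  [1, 1.6, -9.5, -1.2, 3],
  [1, 2.3, -14, -1.2, 4],
  [1, 3.1, -18.5, -1.2, 5],
  [1, 3.9, -23, -1.2, 6],
  [1, 4.6, -27.5, -1.2, 7],
  [1, 5.4, -32, -1.2, 8],
  [1, 5.9, -35, -1.2, 8.8],
  [1, 6.15, -36.4, -1.2, 8.8],
])

```text
clock: 13.15
eef_pos: [509.1, -52.5, 233.7]
tool_rot: [-3.139, -0.002, 3.052]
force: [0.1, 0.4, -0.8]
width: 9.1
gripper_force: 58.9
```

Emit:
play_rows([
  [1, 0, 0, 0, 0],
  [1, 0, 0, 0, 0],
  [1, 0, 0, 0.6, 0],
])

```text
clock: 13.45
eef_pos: [511.6, -45.3, 228.9]
tool_rot: [3.14, 0.002, 3.062]
force: [-0.3, 0.3, -0.2]
width: 9.2
gripper_force: 58.9
```

```bash
python3 - <<'E'
from h import *
s=ctrl.read_state();rel(511,-48.2,222,175.2)
im,d=ctrl.get_image('side');e=s['eef_pos'];yaw=s['tool_rot'][2]
for n,p in dict(lock=(511,-48.2,134),tip=e-[0,0,77],collar=e-[0,0,35],headtop=e+[0,0,7]).items(): print(n,w2px('side',p))
k=8;big=cv2.resize(im[150:220,290:370][:,:,::-1],None,fx=k,fy=k,interpolation=cv2.INTER_CUBIC)
cv2.imwrite('pics/l1.png',big)
E
```

```text
rel [ 0.03 -0.3   0.69  0.23] at 13.45 [511.6 -45.3 228.9] 175.4 [ 0.52  0.56 -0.73  1.91  0.49  0.85  1.03] [-0.3  0.3 -0.2]
lock (array([328.7, 194.6]), np.float64(1335.4977726298202))
tip (array([328.2, 190.5]), np.float64(1322.8429339260924))
collar (array([328.4, 179.8]), np.float64(1296.809018202741))
headtop (array([328.7, 168.7]), np.float64(1270.7751024793895))
```

View pics/l1.png

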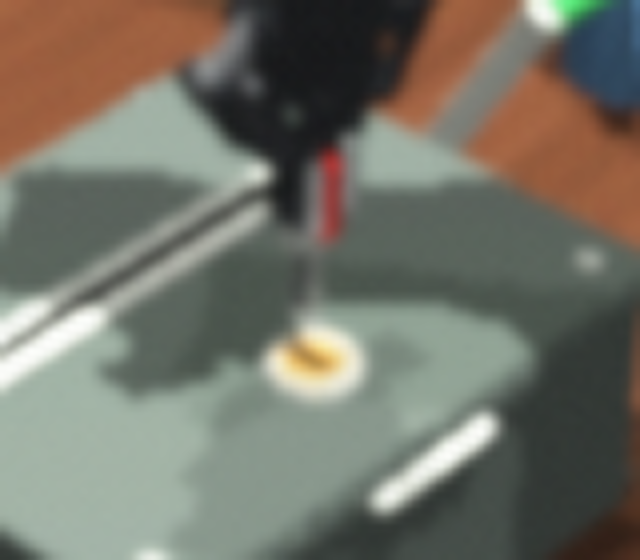

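Emit:
play_rows([
  [1, 0, 0, 0, 0],
  [1, 0, 0, 0, 0],
  [1, 0, 0, 0, 0],
  [1, 0, 0, 0, 0],
])

```text
clock: 13.9
eef_pos: [510.9, -47.4, 228.4]
tool_rot: [3.142, 0.0, 3.059]
force: [-0.2, -0.3, -0.4]
width: 8.8
gripper_force: 58.9
```

Emit:
play_rows([
  [1, 0, -0.08, 0.6, 0.2],
  [1, 0, -0.08, 1.2, 0.2],
  [1, 0, -0.08, 1.5, 0.2],
  [1, 0, -0.08, 1.8, 0.2],
  [1, 0, -0.08, 2.1, 0.2],
  [1, 0, -0.08, 2.4, 0.2],
  [1, 0, -0.08, 2.4, 0.2],
])

```text
clock: 14.6
eef_pos: [509.9, -48.4, 203.8]
tool_rot: [-3.141, -0.002, 3.055]
force: [-1.7, 0.3, -0.2]
width: 9.4
gripper_force: 59.0
```

Emit:
play_rows([
  [1, 0, 0, 0.2, 0],
  [1, 0, 0, 0.4, 0],
  [1, 0, 0, 0.6, 0],
  [1, 0, 0, 0.8, 0],
  [1, 0, 0, 0.8, 0],
])

```text
clock: 15.1
eef_pos: [509.2, -48.3, 196.0]
tool_rot: [-3.141, -0.003, 3.055]
force: [-4.7, 1.5, 1.8]
width: 9.1
gripper_force: 59.6
```

Emit:
play_rows([
  [1, 0.2, 0, 0.1, 0],
  [1, 0.2, 0, 0.3, 1.5],
  [1, 0.2, 0, 0.5, -1.5],
  [1, 0.2, 0, 0.7, 1.5],
  [1, 0.2, 0, 0.9, -1.5],
  [1, 0.2, 0, 1.1, 0],
  [1, 0.2, 0, 1.1, 0],
])

```text
clock: 15.8
eef_pos: [507.5, -48.1, 184.5]
tool_rot: [3.142, -0.003, 3.054]
force: [-4.5, 2.0, -0.7]
width: 9.2
gripper_force: 58.9
```

Emit:
play_rows([
  [1, 0.1, 0, 0, 0],
  [1, 0.2, -0.05, 0, 0],
  [1, 0.2, -0.05, 0, 0],
])

```text
clock: 16.1
eef_pos: [507.0, -48.2, 185.3]
tool_rot: [3.141, 0.001, 3.055]
force: [-2.5, 3.1, -2.4]
width: 9.3
gripper_force: 58.4
```

Emit:
play_rows([
  [1, 0.05, -0.1, 0.2, 1.5],
  [1, 0.1, -0.1, 0.4, -1.5],
  [1, 0.1, -0.1, 0.6, 1.5],
  [1, 0.1, -0.1, 0.8, -1.5],
  [1, 0.1, -0.1, 0.8, 0],
  [1, 0.1, -0.1, 0.8, 0],
])

```text
clock: 16.7
eef_pos: [507.8, -48.4, 178.0]
tool_rot: [3.139, 0.005, 3.054]
force: [1.1, 3.7, -1.2]
width: 9.2
gripper_force: 58.6
```

Emit:
play_rows([
  [1, 0, -0.1, 0.2, 1.5],
  [1, 0, -0.1, 0.4, -1.5],
  [1, 0, -0.1, 0.6, 1.5],
  [1, 0, -0.1, 0.8, -1.5],
  [1, 0, -0.1, 0.9, 0],
  [1, 0, -0.1, 0.9, 0],
])

```text
clock: 17.3
eef_pos: [507.9, -48.5, 169.5]
tool_rot: [3.138, 0.005, 3.055]
force: [-0.5, 6.1, 4.8]
width: 9.3
gripper_force: 59.7
```

Emit:
play_rows([
  [1, 0, 0.1, 0, 0],
  [1, 0, 0.2, 0.1, 1.5],
  [1, 0, 0.2, 0.2, -1.5],
  [1, 0, 0.2, 0.3, 1.5],
  [1, 0, 0.2, 0.3, 0],
  [1, 0, 0.2, 0.3, 0],
])

```text
clock: 17.9
eef_pos: [508.1, -48.0, 169.1]
tool_rot: [-3.14, 0.006, 3.055]
force: [-7.1, 2.6, 31.9]
width: 8.7
gripper_force: 64.0
```

```bash
python3 - <<'E'
from h import *
s=ctrl.read_state();rel(511,-48.2,169,86)
print(s['torque'])
im,d=ctrl.get_image('side');e=s['eef_pos']
big=cv2.resize(im[150:220,290:370][:,:,::-1],None,fx=8,fy=8,interpolation=cv2.INTER_CUBIC)
cv2.imwrite('pics/l2.png',big)
E
```

```text
rel [-2.900e-01  1.000e-02  1.000e-02  8.906e+01] at 17.9 [508.1 -48.  169.1] 175.1 [ 0.47  0.63 -0.65  1.98  0.58  0.71  0.94] [-7.1  2.6 31.9]
[0.5679688  1.35082003 0.09124847]
```

View pics/l2.png

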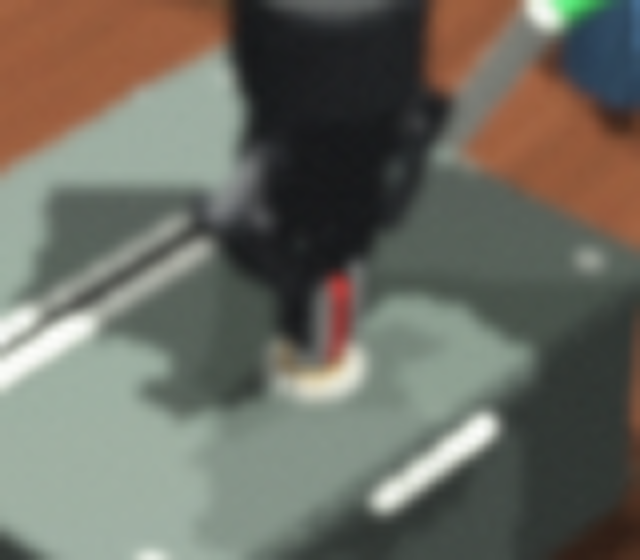

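Emit:
play_rows([
  [1, 0, 0.2, 0.1, 0],
  [1, 0, 0.2, 0.1, 5],
  [1, 0, 0.21, 0.1, 11],
  [1, 0, 0.22, 0.1, 17],
  [1, -0.01, 0.24, 0.1, 23],
  [1, -0.02, 0.26, 0.1, 29],
  [1, -0.03, 0.27, 0.1, 35],
  [1, -0.04, 0.28, 0.1, 41],
  [1, -0.05, 0.29, 0.1, 47],
  [1, -0.05, 0.29, 0.1, 47],
])

```text
clock: 18.95
eef_pos: [508.5, -46.0, 169.1]
tool_rot: [3.139, 0.007, 2.232]
force: [-8.9, 2.9, 39.6]
width: 9.2
gripper_force: 65.0
```

```bash
python3 - <<'E'
from h import *
s=ctrl.read_state();rel(509,-47,169,86);print(s['torque'],s['width'])
E
```

```text
rel [-1.100e-01 -2.000e-02  1.000e-02  4.189e+01] at 18.95 [508.5 -46.  169.1] 127.9 [ 0.32  0.58 -0.42  1.99  0.39  0.64  0.31] [-8.9  2.9 39.6]
[0.23277893 1.92042122 0.04906157] 9.220321142332217
```

Emit:
play_rows([
  [1, 0.08, -0.1, -0.15, 0],
  [1, 0.15, -0.2, -0.25, 5],
  [1, 0.15, -0.2, -0.25, 10],
  [1, 0.15, -0.2, -0.25, 15],
  [1, 0.15, -0.2, -0.25, 20],
  [1, 0.15, -0.2, -0.25, 25],
  [1, 0.15, -0.2, -0.25, 30],
  [1, 0.15, -0.2, -0.25, 35],
  [1, 0.15, -0.2, -0.25, 38],
  [1, 0.15, -0.2, -0.25, 38],
])

```text
clock: 19.95
eef_pos: [509.7, -45.4, 169.5]
tool_rot: [3.129, 0.0, 1.571]
force: [4.8, 2.9, 9.2]
width: 9.4
gripper_force: 60.4
```

```bash
python3 - <<'E'
from h import *
s=ctrl.read_state();rel(509,-47,169,86);print(s['torque'],s['width'])
E
```

```text
rel [-0.16 -0.07  0.05  4.01] at 19.95 [509.7 -45.4 169.5] 90.0 [ 0.19  0.56 -0.23  1.99  0.22  0.6  -0.18] [4.8 2.9 9.2]
[ 0.56053353 -1.05673105  0.06896925] 9.443271239666293
```

Emit:
play_rows([
  [1, 0, 0, 0, 2],
  [1, 0, 0, 0, 4],
  [1, 0, 0, 0.03, 5],
  [1, 0, 0, 0.05, 5],
])

```text
clock: 20.35
eef_pos: [510.0, -45.5, 169.4]
tool_rot: [3.128, -0.001, 1.485]
force: [4.1, 3.2, 14.8]
width: 9.0
gripper_force: 61.4
```

```bash
python3 - <<'E'
from h import *
s=ctrl.read_state();rel(509,-47,169,86);print(s['torque'],s['width'])
E
```

```text
rel [-0.16 -0.08  0.04 -0.91] at 20.35 [510.  -45.5 169.4] 85.1 [ 0.17  0.56 -0.2   1.99  0.19  0.59 -0.25] [ 4.1  3.2 14.8]
[ 0.50905681 -0.7448683   0.2940788 ] 9.00265142244441
```

Emit:
play_rows([
  [1, 0, 0, 0, 1.5],
  [1, 0, 0, 0, 1.5],
  [1, 0, 0, 0, 1.5],
  [1, 0, 0, 0, 1.5],
  [1, 0, 0, 0, 1.5],
])

```text
clock: 20.85
eef_pos: [510.1, -45.5, 169.5]
tool_rot: [3.128, -0.001, 1.46]
force: [5.3, 3.0, 13.1]
width: 9.3
gripper_force: 61.0
```

```bash
python3 - <<'E'
from h import *
s=ctrl.read_state();rel(509,-47,169,86);print(s['torque'],s['width'])
im,d=ctrl.get_image('side');t,_=ctrl.get_image('top')
a=cv2.resize(im[150:220,290:370],(400,350),interpolation=cv2.INTER_CUBIC)
b=cv2.resize(t[140:245,200:320],(400,350),interpolation=cv2.INTER_CUBIC)
cv2.imwrite('pics/l3.png',np.hstack([a,b])[:,:,::-1])
E
```

```text
rel [-0.16 -0.09  0.05 -2.37] at 20.85 [510.1 -45.5 169.5] 83.6 [ 0.17  0.56 -0.2   1.99  0.19  0.59 -0.26] [ 5.3  3.  13.1]
[ 0.47299151 -0.90239199  0.30523573] 9.296652234209237
```

View pics/l3.png

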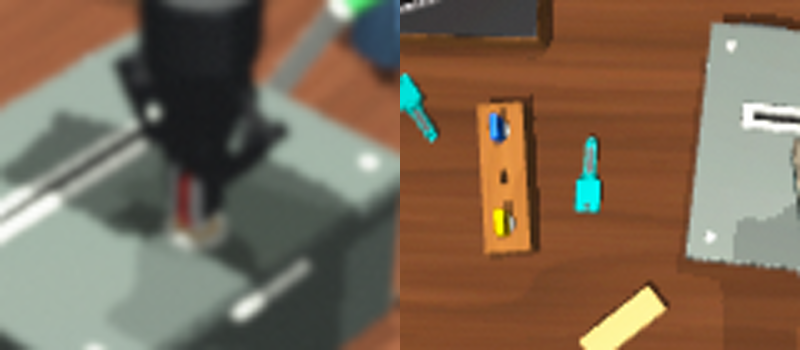

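The key is home and turned against its stop: the torque holds at 0.3 N m, against 0.09 N m from the spring alone. Blue and yellow keys are still in their slots. Handing in.

```bash
python3 -c "
from cell import ctrl
print(ctrl.finish_job())"
```

```text
the job is handed in; nothing more can be done
None
```

I handed the job in: the lever went down to its stop and came all the way back up, then the red key went fully home and was turned clockwise to its stop, where the arm is still holding it. The blue and yellow keys are untouched. The two turquoise look-alikes tipped over early on, though I never aimed at them.

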